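Swing the pipe length past the post into the jig bay

TASK

Slide the long pipe in its aluminium channel carrier over the bench into the bay of the grey jig, by pushing its ends with the fingertips: work one end in behind the steel post while the other end is still outside the bay, then push the other end round, until the whole carrier lies inside the bay between the back rail and the post. Push only: never grip, lift or tip it. Leave the other things on the bench where they are, and finish clear of everything.

Things in the scene. Friction and masses are not known exactly. Their poses are not given: they have to be found in the camera images.
- blank: the long piece: an orange pipe (33 mm outside diameter) fixed in a flat-bottomed aluminium channel carrier; together 240 mm long, 44 mm wide, 43 mm tall (channel sides straight, 27 mm tall; pipe ends flush with the carrier's ends). About 0.45 kg (varies by a quarter), lies loose on the bench and slides without rolling. Origin at the centre of its underside, x along its length, z up. It starts in front of the bay (robot's side), roughly parallel to it and off to the left
- end_a (a point): centre of the carrier's +x end face, 22 mm above its underside; at the start the right-hand end, which lies just left of the post
- end_b (a point): centre of the carrier's -x end face, 22 mm above its underside; at the start the left-hand end
- bay: the grey jig, fixed to the bench: a back rail (inner face at x = +45 mm, 40 mm tall, 20 mm thick) and two end stops (inner faces at y = +140 and -140 mm, 18 mm thick, 40 mm tall, from x = -30 to +65 mm), open towards the robot at x = -30 mm; no raised floor: the piece slides on the bench. Origin on the bench in the middle of the bay's length, x away from the robot into the bay, y to the left along the bay, z up
- post (a point): centre of the top of the steel post, a fixed upright cylinder 32 mm in diameter and 60 mm tall in front of the bay's mouth, at x = -46, y = -80 mm in the jig's frame; the gap between the post and the back rail is 75 mm, and the clear mouth between the post and the left end stop is 204 mm, shorter than the piece
- coupling: black pipe coupling standing on end, a ring 64 mm across and 55 mm tall, to the right in front of the post; bystander, origin at the centre of its underside
- offcut: short orange pipe offcut standing on end, 50 mm across, 58 mm tall, left of the bay; bystander, origin at the centre of its underside
- cap: black pipe end cap, a disc 48 mm across and 28 mm tall, right of the bay; bystander, origin at the centre of its underside
- cleaner: white bottle, 52 mm across, 130 mm tall, standing behind the back rail; bystander, origin at the centre of its underside
- driver: screwdriver 170 mm long lying behind the back rail; bystander
- scraper: grey hand scraper 165 mm long, 16 mm tall, lying well right of the bay; bystander
- wedge: small wooden block 50 x 35 x 30 mm, right, nearer the robot; bystander, origin at the centre of its underside
Not all that is in view belongs to the job. Of the things that look like the blank, take the one that is farthest to the robot's left at the start.

How it is judged:
On the way:
1. one end of the piece is behind the post while the other end is still outside the bay (((y of end_a in the frame of bay below -0.08 m and x of end_a in the frame of bay above -0.02 m and x of end_b in the frame of bay below -0.03 m) or (y of end_b in the frame of bay below -0.08 m and x of end_b in the frame of bay above -0.02 m and x of end_a in the frame of bay below -0.03 m))), for 0.1 s.
At the end, for the whole second after the job is handed in: The whole carrier lies flat and at rest inside the bay: both end-face centres are between 13 mm before and 45 mm beyond the jig's origin in depth and within 145 mm of it along the bay, the length within 0.18 rad of the bay's; so its near side is within about 5 mm of the mouth line or deeper (x of end_a in the frame of bay between -0.013 and 0.045 m and y of end_a in the frame of bay between -0.145 and 0.145 m and x of end_b in the frame of bay between -0.013 and 0.045 m and y of end_b in the frame of bay between -0.145 and 0.145 m and angle between the x axis of blank and the y axis of bay, either way round below 0.18 rad and height (world z) of blank below 0.006 m and angle between blank's own z axis and vertical below 0.05 rad and linear speed of blank below 0.01 m/s); the robot touches nothing.
It fails at once if the piece is lifted off the bench (height (world z) of blank above 0.012 m).
It fails at once if the piece is tipped (angle between blank's own z axis and vertical above 0.2 rad).
It fails at once if one of the bystanders is moved more than 25 mm (distance of any of coupling, offcut, cap, cleaner, driver, scraper, wedge from where it was at the start of the episode above 0.025 m).
It also fails if it takes over 67 s, if anything falls off the work surface, if the arm or the gripper's body presses on something with over 40 N, if the wrist force passes 120 N, or if a joint passes its speed limit or range.

ROBOT

A 6-joint arm with a two-finger parallel gripper is mounted at the origin on the work surface. World frame = base frame: x ahead of the robot, y to its left, z up, the work surface at z = 0. Lengths are in m, angles in rad, forces in N, time in s.
With the tool pointing down it reaches from about 0.275 to 0.875 m from the base axis. Payload 12.5 kg.
Tool frame: the origin (TCP) lies at the very end of the fingers, on their centre line; the grasp point (between the pads) lies 19 mm behind it; x points along the fingers, y is the direction in which the jaws open and shut, and the axes are right-handed (so a half turn about x gives the same grasp; the last joint's range is limited). The gripper opens to 85 mm and grips with 20 to 120 N. Pads are 22 mm wide; open, the fingers measure 114 mm over their backs; the gripper's body (76 mm by 85 mm) begins 54 mm behind the grasp point. The pads swing forward as they close: fully open they stand 13 mm farther back than shut.
Start: joints at [-1.379, 0.351, 1.652, -0, 1.139, -0.085], TCP at [0.15, -0.529, 0.231] pointing down, gripper open.
Joint ranges: [-2.75, 2.75], [-0.79, 2.1], [0.01, 2.65], [-1.57, 4.71], [0.07, 3.14], [-2.87, 2.87]. Speed limits (rad/s): [2.22, 2.22, 2.79, 3.14, 3.14, 3.14].

INTERFACE

Orientations are given as a 3x3 rotation matrix whose columns are the frame's x, y, z axes.
In Python, from bench import manip gives the robot as it stands. Calls block until the motion is done:
- manip.move_ptp(position, orientation): joint-space move of the TCP to a pose.
- manip.move_l(position, attitude=None, max_speed=0.15): straight line of the TCP; attitude=None keeps the orientation; max_speed is the mean speed in m/s.
- manip.move_j(angles): joint-space move.
- manip.set_gripper(opening, effort=None): opening from 0.0 (shut) to 1.0 (fully open); effort is the grip in N (None keeps the last); returns when the fingers have stopped.
- manip.dwell(seconds).
- manip.inverse_kinematics(position, orientation): joint angles nearest the present ones, or None.
- manip.grab_frame(name): name is "side" or "top" or "wrist"; returns (picture, depth): 384x512x3 uint8, red, green, blue; 384x512 float32, m along the optical axis (not along the pixel's ray), 0 where there is no reading.
- manip.get_calibration(name): a dict with "camera_matrix" (3x3 intrinsics, pixels), "R" (3x3) and "t" (3): a world point X has camera coordinates R X + t. Camera axes: x right, y down, z forward; pixel columns grow to the right and rows downward; lengths in m; the calibration is good to about 2 mm. A picture is of the moment at which its call begins: read the wrist's pose just before it. get_calibration takes no time and is no camera call; for the wrist camera it gives the pose at the moment of the call.
A pose or a line that the arm cannot do raises manip.Unreachable and nothing moves.
- manip.sign_off(): hands the job in, once; it reports no verdict.
Trained networks look in the newest picture that a camera, given by its name, has taken for a name from the list of things; names that differ only in an ending like _2 or _b are one class to them, and where a whole thing is asked for, a point or a joint stands for the part that bears it (a point fixed in the world has none). Each returns a list of dicts, best first, with "confidence" (0 to 1); they miss things now and then, are a little off and sometimes report something else, mostly with a low value. They report only what shows in the picture. A call takes as long as a camera call. They do not tell look-alikes from the thing itself.
- manip.look_for(camera, name): "at" ([x, y, z] in m, in world coordinates, good to about 4 mm: the middle of the surface that is visible of it).
Readings, each from a call of its own:
- manip.current_time(): time.
- manip.current_qpos(): joint angles.
- manip.current_joint_vel(): joint speeds.
- manip.current_joint_torque(): joint torques, N m.
- manip.current_ee_pos(): TCP position.
- manip.current_tcp_rot(): TCP orientation.
- manip.current_force(): force on the tool from outside, world axes, zero at the start.
- manip.current_ft_torque(): the same for the moment, N m.
- manip.current_grip_width(): opening from 0.0 (shut) to 1.0 (fully open).
Only numpy, scipy, OpenCV 4.12 (cv2) and the standard library are available. Lean on these libraries where they do the work, as an engineer would, in place of code of your own. Each camera call takes 0.05 s, during which the arm holds its last target.

## Working session

There is one attempt and no reset: what is moved stays moved. The work goes in short steps, each a Python script; the robot and the scene stay as the last script left them, time stands still between calls to the robot, and variables do not carry over. Pictures are saved under pics/ and viewed, and the job is handed in when it is done.

```bash
ls; mkdir -p pics; python3 - <<'E'
from bench import manip
import cv2,numpy as np
for c in ("top","side"):
    p,d=manip.grab_frame(c)
    cv2.imwrite(f"pics/{c}0.png",cv2.resize(p[:,:,::-1],(800,600)))
    k=manip.get_calibration(c); print(c,k)
    for n in ("blank","bay","post","coupling","offcut","cap","cleaner","wedge","scraper","driver"):
        try: print(n,[(np.round(o["at"],3).tolist(),round(o["confidence"],2)) for o in manip.look_for(c,n)])
        except Exception as e: print(n,e)
print(manip.current_time())
E
```

```text
pics
top {'camera_matrix': array([[462.999729  ,   0.        , 257.06066915],
       [  0.        , 462.999729  , 195.75874602],
       [  0.        ,   0.        ,   1.        ]]), 'R': array([[-0.02411167, -0.99931517,  0.02806825],
       [-0.99560411,  0.02146141, -0.09116944],
       [ 0.09050462, -0.03014312, -0.99543976]]), 't': array([-0.03560037,  0.49931563,  1.15896175])}
blank [([0.524, 0.027, 0.04], 0.86), ([0.214, -0.312, 0.036], 0.59)]
bay [([0.637, -0.123, -0.002], 0.95)]
post [([0.637, -0.122, 0.002], 0.97)]
coupling [([0.724, 0.111, 0.043], 0.74), ([0.463, -0.264, 0.054], 0.63)]
offcut [([0.72, 0.11, 0.041], 0.87), ([0.55, -0.39, 0.012], 0.75)]
cap [([0.583, -0.315, 0.026], 0.8)]
cleaner [([0.756, 0.008, 0.088], 0.81)]
wedge [([0.387, -0.302, 0.028], 0.89)]
scraper [([0.55, -0.394, 0.013], 0.89), ([0.738, -0.227, 0.026], 0.23), ([0.716, 0.112, 0.039], 0.15)]
driver [([0.738, -0.226, 0.026], 0.58)]
side {'camera_matrix': array([[462.41809756,   0.        , 250.08114371],
       [  0.        , 462.41809756, 197.87608003],
       [  0.        ,   0.        ,   1.        ]]), 'R': array([[-0.81958341, -0.57293825, -0.00497936],
       [-0.43053954,  0.62157088, -0.65443513],
       [ 0.37804595, -0.53422037, -0.75610175]]), 't': array([0.37218571, 0.28394296, 1.21932019])}
blank [([0.521, 0.044, 0.034], 0.91), ([0.166, -0.282, 0.038], 0.72), ([0.639, -0.114, 0.003], 0.47)]
bay []
post [([0.641, -0.114, 0.006], 0.62)]
coupling [([0.458, -0.252, 0.035], 0.75)]
offcut [([0.707, 0.119, 0.04], 0.82)]
cap [([0.522, 0.045, 0.034], 0.73), ([0.576, -0.308, 0.028], 0.54)]
cleaner [([0.754, 0.025, 0.073], 0.78)]
wedge [([0.389, -0.295, 0.034], 0.61), ([0.641, -0.112, 0.0], 0.41), ([0.54, -0.39, 0.013], 0.28)]
scraper [([0.54, -0.392, 0.011], 0.76)]
driver [([0.733, -0.222, 0.02], 0.64)]
1.1
```

View pics/top0.png

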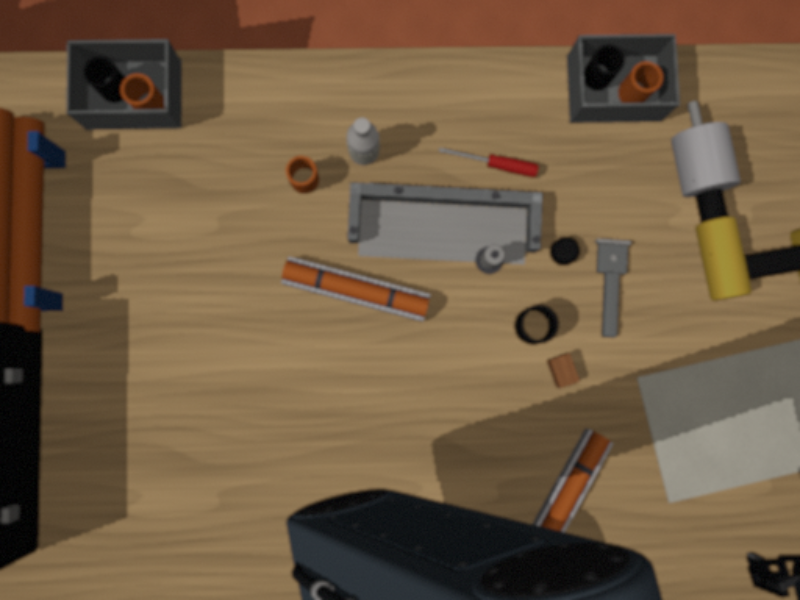

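View pics/side0.png

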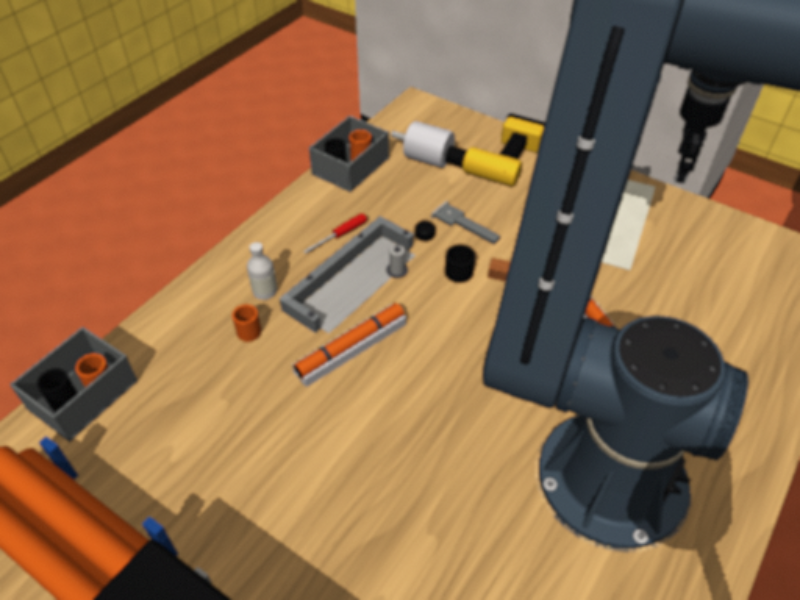

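Candidates for the blank in the top view: the orange pipe in a channel at (355,289), a similar piece at (570,485), and loose rack pipes at (20,220), which have no carrier. I choose the one at (355,289), the farthest-left channel piece. Next I measure it and check it in a close crop.

```bash
cat > h.py <<'E'
from bench import manip
import cv2,numpy as np
def cloud(c="top"):
    p,d=manip.grab_frame(c); k=manip.get_calibration(c); K=k["camera_matrix"]
    v,u=np.mgrid[:d.shape[0],:d.shape[1]]
    X=np.stack([(u-K[0,2])/K[0,0]*d,(v-K[1,2])/K[1,1]*d,d],-1)
    W=(X-k["t"])@k["R"]; W[d<=0]=np.nan
    return p,W
def project(P,c="top"):
    k=manip.get_calibration(c); x=(np.atleast_2d(P)@k["R"].T+k["t"])@k["camera_matrix"].T
    return x[:,:2]/x[:,2:]
def rect(pts):
    (cx,cy),(w,h),a=cv2.minAreaRect((pts*1000).astype(np.float32))
    if w<h: w,h,a=h,w,a+90
    return cx/1000,cy/1000,w,h,(a+90)%180-90
# rectified view of plane z, scale px/m
def ortho(p,z,x0,x1,y0,y1,s=1500,c="top"):
    w,h=int((y1-y0)*s),int((x1-x0)*s)
    src=project([[x1,y1,z],[x1,y0,z],[x0,y0,z],[x0,y1,z]],c).astype(np.float32)
    M=cv2.getPerspectiveTransform(src,np.float32([[0,0],[w,0],[w,h],[0,h]]))
    return cv2.warpPerspective(p,M,(w,h))
E
python3 - <<'E'
from h import *
p,W=cloud()
x,y,z=W[...,0],W[...,1],W[...,2]
hsv=cv2.cvtColor(p,cv2.COLOR_RGB2HSV)
reg=(x>.4)&(x<.62)&(y>-.12)&(y<.2)&(z>.012)&(z<.06)
print("blank",rect(W[reg][:,:2]),reg.sum(),np.nanmax(z[reg]))
r2=reg&(z>.033); print("pipe",rect(W[r2][:,:2]))
post=(x>.5)&(x<.66)&(y>-.25)&(y<-.1)&(z>.05); print("post",W[post].mean(0),post.sum(),rect(W[post][:,:2]))
jig=(x>.56)&(x<.72)&(y>-.28)&(y<.06)&(z>.03)&(z<.048); print("jig",rect(W[jig][:,:2]),jig.sum())
np.save("jig.npy",W[jig])
back=jig&(x>.66); print("back",rect(W[back][:,:2]))
o=ortho(p,.04,.4,.76,-.3,.2,1600)
for i in range(0,6):
    pass
cv2.imwrite("pics/o0.png",o[:,:,::-1])
E
```

```text
blank (0.5612474975585937, 0.01789030456542969, 239.96412658691406, 110.28900146484375, 73.70084381103516) 1705 0.051603282154908656
pipe (0.5628355712890625, 0.016784713745117186, 240.05938720703125, 105.63386535644531, 72.37920379638672)
post [ 0.5749903  -0.19546849  0.06048485] 130 (0.5749990844726562, -0.1954591522216797, 29.933761596679688, 28.99681854248047, 87.93739318847656)
jig (0.6343678588867188, -0.12158914184570313, 320.4258728027344, 153.96580505371094, -87.26060700416565) 1464
back (0.6825904541015625, -0.12245513916015625, 314.08642578125, 57.713626861572266, -87.26060652732849)
```

View pics/o0.png

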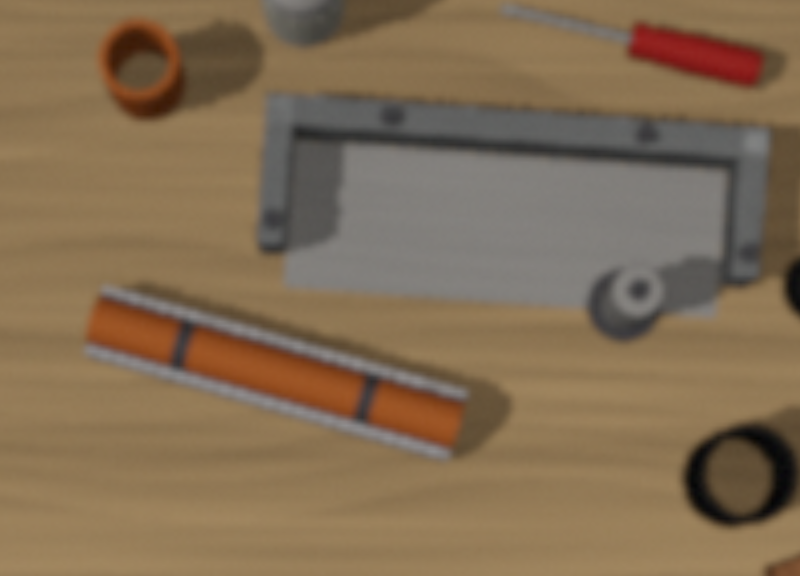

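The crop confirms the blank, with its right end at ortho pixel (460,425) and left end at (92,320), lying just left of the post. The post estimate and the jig corners agree on the bay: origin about (0.625, -0.119), yaw about -3.5°. Next: a blank fitter, then pushing the right end's near side deeper.

```bash
cat >> h.py <<'E'
O=np.array([.6253,-.119]); YAW=np.deg2rad(-3.5)
RB=np.array([[np.cos(YAW),-np.sin(YAW)],[np.sin(YAW),np.cos(YAW)]])
def w2b(p): return (np.asarray(p)-O)@RB
def b2w(p): return np.asarray(p)@RB.T+O
X0,X1,Y0,Y1,S=.40,.76,-.32,.22,1500
def find(name=None):
    p,_=manip.grab_frame("top")
    o=ortho(p,.033,X0,X1,Y0,Y1,S)
    h=cv2.cvtColor(o,cv2.COLOR_RGB2HSV)
    m=cv2.inRange(h,(3,170,80),(16,255,255))
    m=cv2.morphologyEx(m,cv2.MORPH_CLOSE,np.ones((25,25),np.uint8))
    m=cv2.morphologyEx(m,cv2.MORPH_OPEN,np.ones((9,9),np.uint8))
    n,l,st,_=cv2.connectedComponentsWithStats(m)
    i=1+np.argmax(st[1:,4]); v,u=np.nonzero(l==i)
    pts=np.stack([X1-v/S,Y1-u/S],1)
    cx,cy,L,w,a=rect(pts)
    d=np.array([np.cos(np.deg2rad(a)),np.sin(np.deg2rad(a))])
    if d[1]<0: d=-d
    c=np.array([cx,cy]); A=w2b(c-.12*d); B=w2b(c+.12*d)
    th=np.arctan2(-(B-A)[0],(B-A)[1])
    print("A",(A*1e3).round(1),"B",(B*1e3).round(1),"th deg",np.rad2deg(th).round(1),"L,w",round(L),round(w),"t",round(manip.current_time(),1))
    if name: cv2.imwrite(f"pics/{name}.png",o[:,:,::-1])
    return A,B,th
def rot(phi): # tool down, jaw dir (tool y) at bay angle phi
    a=phi+YAW; y=np.array([np.cos(a),np.sin(a),0]); x=np.array([0,0,-1.]); return np.stack([x,y,np.cross(x,y)],1)
def P(b,z): w=b2w(np.asarray(b)/1e3); return [w[0],w[1],z]
E
python3 - <<'E'
from h import *
find("f0")
print(manip.current_tcp_rot().round(2).tolist())
for phi in (0,np.pi/2,-np.pi/2,np.pi):
  for b in ([-160,45],[-50,45],[-100,270],[-30,100]):
    q=manip.inverse_kinematics(P(b,.012),rot(phi)); print(phi,b,None if q is None else np.round(q,2))
E
```

```text
A [-132.2   24.1] B [-79.1 258.1] th deg -12.8 L,w 240 26 t 1.2
[[-0.0, 0.27, -0.96], [0.0, -0.96, -0.27], [-1.0, -0.0, -0.0]]
0 [-160, 45] [-0.23  0.58  1.99 -0.    0.57 -0.17]
0 [-50, 45] [-0.2   0.71  1.7  -0.    0.74 -0.14]
0 [-100, 270] [ 0.2   0.69  1.75 -0.    0.71  0.26]
0 [-30, 100] [-0.11  0.73  1.64 -0.    0.77 -0.05]
1.5707963267948966 [-160, 45] [-0.23  0.58  1.99 -0.    0.57 -1.74]
1.5707963267948966 [-50, 45] [-0.2   0.71  1.7  -0.    0.74 -1.71]
1.5707963267948966 [-100, 270] [ 0.2   0.69  1.75 -0.    0.71 -1.31]
1.5707963267948966 [-30, 100] [-0.11  0.73  1.64 -0.    0.77 -1.62]
-1.5707963267948966 [-160, 45] [-0.23  0.58  1.99 -0.    0.57  1.4 ]
-1.5707963267948966 [-50, 45] [-0.2   0.71  1.7  -0.    0.74  1.43]
-1.5707963267948966 [-100, 270] [ 0.2   0.69  1.75 -0.    0.71  1.83]
-1.5707963267948966 [-30, 100] [-0.11  0.73  1.64 -0.    0.77  1.53]
3.141592653589793 [-160, 45] None
3.141592653589793 [-50, 45] None
3.141592653589793 [-100, 270] None
3.141592653589793 [-30, 100] None
```

```bash
python3 - <<'E'
from h import *
R=rot(0)
manip.set_gripper(0.0)
print(manip.current_time())
manip.move_ptp(P([-185,46],.14),R)
print(manip.current_time())
manip.move_l(P([-185,46],.010),max_speed=.15)
print(manip.current_time(),manip.current_ee_pos())
manip.move_l(P([-92,40],.010),max_speed=.06)
print(manip.current_time(),manip.current_force().round(1))
find("f1")
E
```

```text
1.9667
3.9833
5.0 [ 0.44390639 -0.06196829  0.01060984]
6.7 [-1.   0.3 -0.6]
A [-61.8  68.8] B [-110.2  303.9] th deg 11.6 L,w 155 26 t 6.8
```

View pics/f1.png

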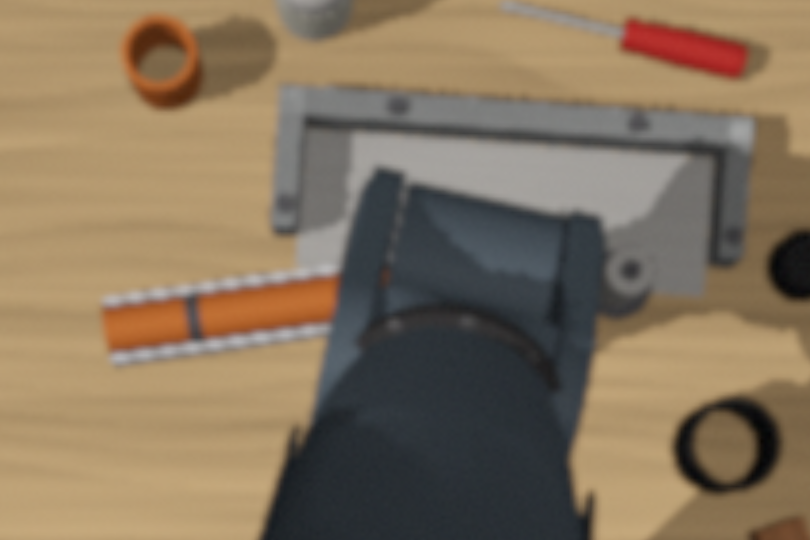

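The arm hides the right part of the piece. Its left end is at px (105,325), which puts B at about (-102,262), A at about (-53,27) and θ at 11.6°. It rotates as planned, so I push about 20 mm more and then go round to B's end face.

```bash
python3 - <<'E'
from h import *
manip.move_l(P([-73,37],.010),max_speed=.06)
manip.move_l(P([-100,37],.010),max_speed=.15)
manip.move_l(P([-100,37],.13),max_speed=.2)
manip.move_ptp(P([-125,330],.13),rot(np.deg2rad(17)))
find("f2")
E
```

```text
A [-31.8  30.9] B [-108.3  258.3] th deg 18.6 L,w 237 26 t 9.5
```

View pics/f2.png

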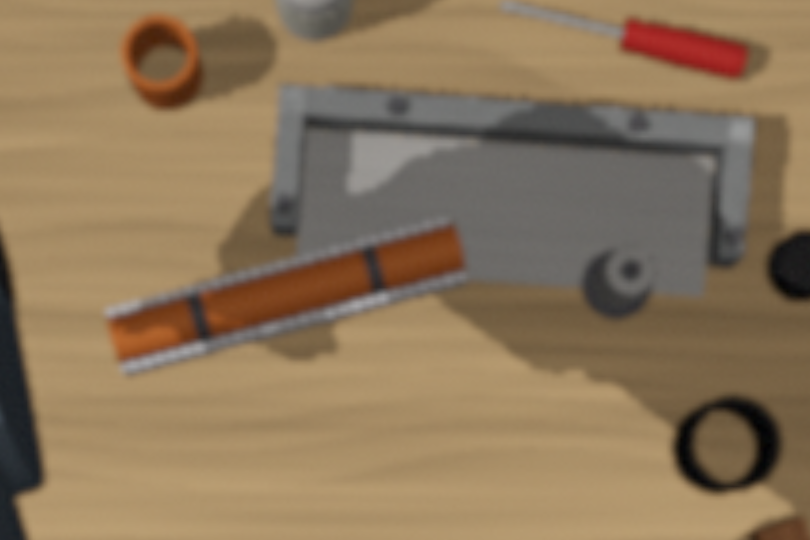

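A is at (-32,31), B at (-108,258), θ is 18.6°. Sliding along its own axis leaves about 11 mm to the post and 14 mm to the left stop, so I push B's end face axially.

```bash
python3 - <<'E'
from h import *
th=np.deg2rad(18.6); u=np.array([-np.sin(th),np.cos(th)]); B=np.array([-108.3,258.3])
R=rot(th)
manip.move_l(P(B+45*u,.12),R,max_speed=.2)
manip.move_l(P(B+45*u,.010),max_speed=.15)
manip.move_l(P(B+(11-80)*u,.010),max_speed=.06)
print(manip.current_force().round(1))
find("f3")
E
```

```text
[ 0.1  0.4 -0.1]
A [  3.7 -75. ] B [-72.9 152.5] th deg 18.6 L,w 177 26 t 12.8
```

View pics/f3.png

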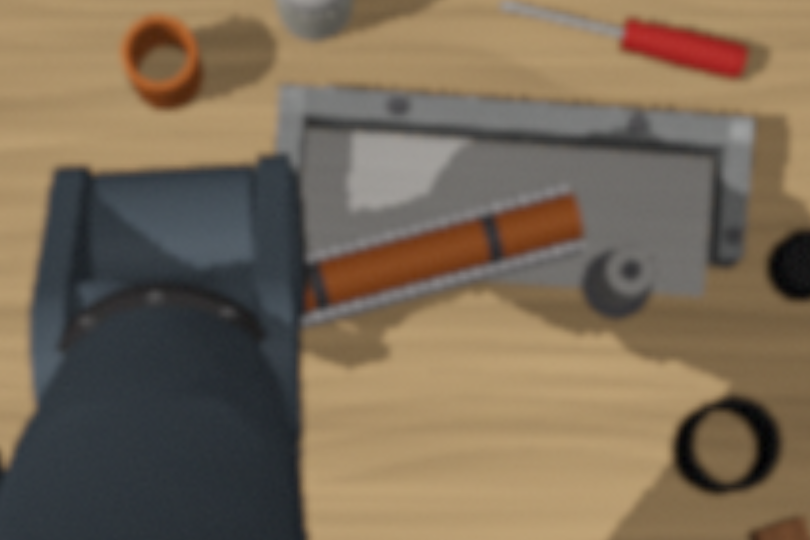

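Straight slide: A's visible end is at px (580,215), about (-6,-45) as expected, still at 18.6°. I continue.

```bash
python3 - <<'E'
from h import *
th=np.deg2rad(18.6); u=np.array([-np.sin(th),np.cos(th)]); B=np.array([-108.3,258.3])
manip.move_l(P(B+(11-153)*u,.010),max_speed=.05)
print(manip.current_force().round(1))
find()
manip.move_l(P(B+(11-125)*u,.010),max_speed=.15)
manip.move_l(P(B+(11-125)*u,.12),max_speed=.2)
manip.move_ptp(P([-160,190],.12),rot(0))
find("f4")
E
```

```text
[ 0.1 -0.3  0.7]
A [  28.1 -147.5] B [-48.5  80. ] th deg 18.6 L,w 171 26 t 14.4
A [  17.6 -116.7] B [-59.  110.8] th deg 18.6 L,w 238 26 t 16.0
```

View pics/f4.png

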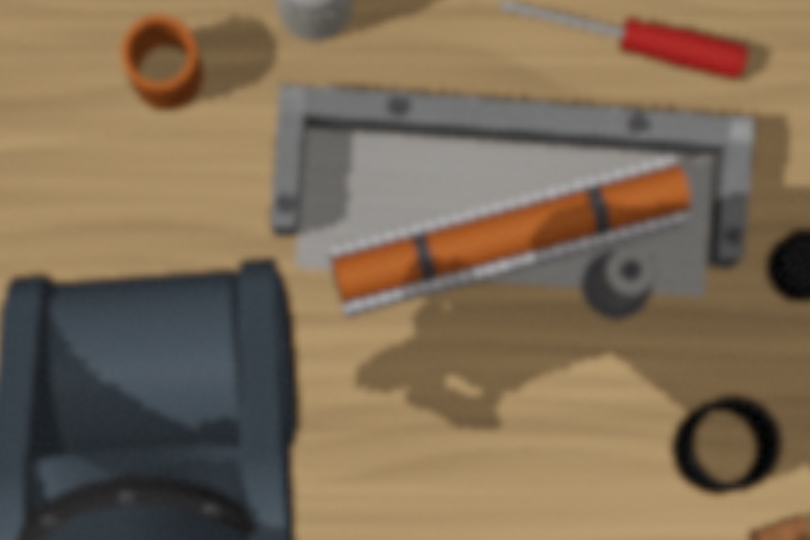

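Milestone geometry is reached: A is behind the post at (18,-117) and B at (-59,111) is still outside. Now I push B's near side in.

```bash
python3 - <<'E'
from h import *
manip.move_l(P([-120,90],.12),max_speed=.2)
manip.move_l(P([-120,90],.010),max_speed=.15)
manip.move_l(P([-45,95],.010),max_speed=.05)
print(manip.current_force().round(1))
manip.move_l(P([-31,96],.010),max_speed=.04)
print(manip.current_force().round(1))
manip.move_l(P([-75,96],.010),max_speed=.15)
manip.move_l(P([-75,96],.12),max_speed=.2)
manip.move_ptp(P([-170,190],.15),rot(0))
find("f5")
E
```

```text
[-0.3 -0.4 -0. ]
[ 0.1  0.1 -0.3]
A [   1.2 -128.5] B [  5.1 111.5] th deg -0.9 L,w 237 26 t 21.5
```

View pics/f5.png

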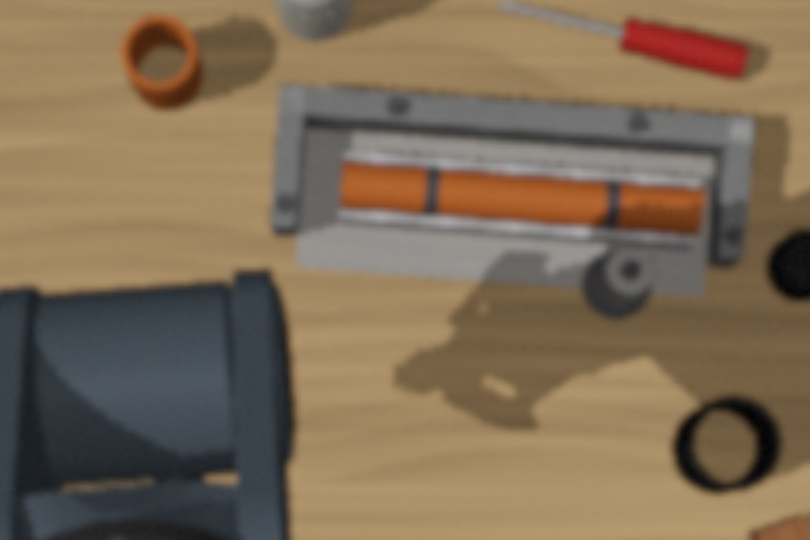

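The piece lies parallel inside the bay (A (1,-128), B (5,111), 14 mm margin). I cross-check with the side camera and depth, and check the bystanders before handing in.

```bash
python3 - <<'E'
from h import *
manip.move_ptp(P([-200,190],.22),rot(0))
p,W=cloud("side"); cv2.imwrite("pics/side9.png",cv2.resize(p[:,:,::-1],(800,600)))
for n in ("blank","coupling","offcut","cap","cleaner","wedge"):
    print("side",n,[(np.round(o["at"],3).tolist(),round(o["confidence"],2)) for o in manip.look_for("side",n)][:2])
find()
for n in ("coupling","offcut","cap","cleaner","wedge","driver","scraper"):
    print(n,[(np.round(o["at"],3).tolist(),round(o["confidence"],2)) for o in manip.look_for("top",n)][:2])
p,W=cloud("top"); h=cv2.cvtColor(p,cv2.COLOR_RGB2HSV); m=cv2.inRange(h,(3,170,80),(16,255,255))>0
b=w2b(W[...,:2]); s=m&(abs(b[...,0])<.045)&(abs(b[...,1])<.14)
print("pipe mean bay",b[s].mean(0),"top z",np.nanpercentile(W[s][:,2],95))
for t in(-1,1):
    q=s&(b[...,1]*t>.06); print(t,b[q].mean(0),np.nanpercentile(W[q][:,2],95))
print(manip.current_time())
E
```

```text
side blank [([0.624, -0.038, 0.029], 0.74), ([0.385, -0.3, 0.035], 0.42)]
side coupling [([0.46, -0.253, 0.035], 0.9)]
side offcut [([0.706, 0.116, 0.039], 0.84)]
side cap [([0.572, -0.305, 0.024], 0.45)]
side cleaner [([0.756, 0.022, 0.071], 0.73)]
side wedge [([0.382, -0.303, 0.033], 0.7)]
A [   1.  -128.6] B [  5.2 111.3] th deg -1.0 L,w 237 27 t 22.3
coupling [([0.463, -0.267, 0.059], 0.87)]
offcut [([0.719, 0.112, 0.042], 0.87), ([0.627, -0.125, 0.038], 0.56)]
cap [([0.585, -0.312, 0.027], 0.77)]
cleaner [([0.759, 0.007, 0.088], 0.83)]
wedge [([0.384, -0.309, 0.028], 0.76)]
driver [([0.737, -0.226, 0.027], 0.83)]
scraper []
pipe mean bay [ 0.00131957 -0.00810101] top z 0.04574759375087039
-1 [-0.00019118 -0.09834256] 0.046398962540448896
1 [0.00293975 0.08490391] 0.04522950427430259
22.7167
```

View pics/side9.png

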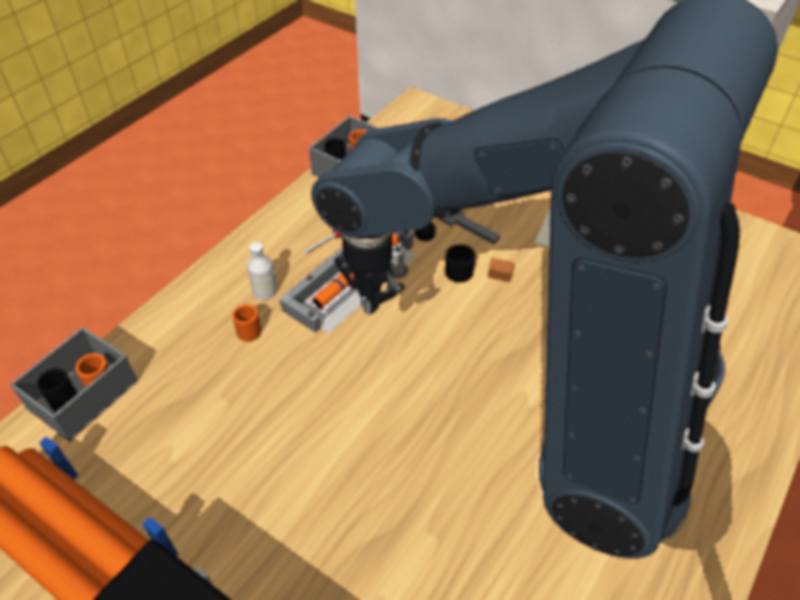

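The side view shows the piece at (330,290) inside the jig and the gripper in the air, at (370,290). The depth data agree, and the bystanders found again are in place. Handing in.

```bash
python3 - <<'E'
from bench import manip
manip.sign_off()
E
```

```text
the job is handed in; nothing more can be done
```

The carrier lies whole inside the bay, and I handed the job in at about 23 s; no verdict is reported. I did it with three pushes, fingers shut:

1. I pushed the right end's near side to turn the piece to about 18.6°.
2. I pushed the left end along the piece's own axis, until the right end was behind the post and the left end still about 29 mm outside the mouth.
3. I pushed the left end round into the bay.

**Last checks:**
- **Position:** in the bay frame end_a is at about (1, -129) mm and end_b at (5, 111) mm, about 1° off parallel. That leaves about 14 mm on the depth limit and 16 mm along the bay.
- **Height and tilt:** the depth picture puts the pipe top at 45–46 mm at both ends. That is 2–3 mm above the nominal 43 mm, close to the calibration error, and gives no sign of tipping.
- **Bystanders:** coupling, offcut, cap, cleaner, wedge and driver were found again within about 8 mm of where they started.
- **Not confirmed:** the network missed the scraper in the last top picture. The arm worked well away from it, and it still shows in the side picture, part hidden by the arm.
- **Robot:** the tool was about 0.22 m above the bench, touching nothing. Wrist force stayed at about 1 N at every reading.

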